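Put the dead-weight pressure tester away

TASK

The gauge check is finished, so put the dead-weight pressure tester away: lift its three ring weights off the carrier one at a time from the top down (small, medium, large) and set each gently, without dropping it, flat in the recess of its own size in the open weight case. When the carrier is bare, stand the dust cover upright over the carrier's spindle so that it rests on the carrier plate.

Things in the scene. Friction and masses are not known exactly. Their poses are not given: they have to be found in the camera images.
- weight_small: plain steel ring, 36 mm outer diameter, 24 mm high, with a 20 mm bore right through, 0.13 kg. Starts as the top of the stack on the tester's carrier, its underside 118 mm above the bench. Origin: centre of its underside; z up along the bore.
- weight_medium: plain steel ring, 48 mm outer diameter, 24 mm high, with a 20 mm bore right through, 0.28 kg. Starts as the middle of the stack on the tester's carrier, its underside 94 mm above the bench. Origin: centre of its underside; z up along the bore.
- weight_large: plain steel ring, 62 mm outer diameter, 24 mm high, with a 20 mm bore right through, 0.5 kg. Starts as the bottom of the stack on the tester's carrier, its underside 70 mm above the bench. Origin: centre of its underside; z up along the bore.
- seat_small: light-wood block, 90 x 90 x 16 mm, fixed in the open dark-wood case; round recess 44 mm wide, 8 mm deep, for the 36 mm weight. Origin: centre of its underside, 4 mm above the bench; recess floor 8 mm, top 16 mm above it; z up. The three seats (order varies) stand in a row along their y axis, 92 mm apart; the case walls beside the row are lower, 18 mm above the bench.
- seat_medium: light-wood block, 90 x 90 x 16 mm, fixed in the open dark-wood case; round recess 56 mm wide, 8 mm deep, for the 48 mm weight. Origin: centre of its underside, 4 mm above the bench; recess floor 8 mm, top 16 mm above it; z up. The three seats (order varies) stand in a row along their y axis, 92 mm apart; the case walls beside the row are lower, 18 mm above the bench.
- seat_large: light-wood block, 90 x 90 x 16 mm, fixed in the open dark-wood case; round recess 70 mm wide, 8 mm deep, for the 62 mm weight. Origin: centre of its underside, 4 mm above the bench; recess floor 8 mm, top 16 mm above it; z up. The three seats (order varies) stand in a row along their y axis, 92 mm apart; the case walls beside the row are lower, 18 mm above the bench.
- dust_cover: black plastic tube standing on the bench on its open end: 40 mm outside (42 mm at the bead on top), 33 mm inside, 92 mm high, clear inside to a depth of 86 mm; on top a round grip knob 22 mm in diameter, from 99 to 114 mm above the underside. 0.09 kg. Origin: centre of its open underside; z up.
- tester: dead-weight tester, fixed: grey base 112 x 252 mm (x, y), 36 mm high. Origin: on the bench on the piston axis, z up. On this axis the carrier: round steel plate 52 mm wide, top 70 mm above the origin, with a 12 mm spindle up to 148 mm through the weights' bores. At y = +135 mm an upright gauge (top at 145 mm), at +260 mm a capstan handle; valve knobs and oil cup between are under 75 mm.
Not all that is in view belongs to the job. What is shaped like the weight_medium but blue, orange or pink is not meant.

How it is judged:
On the way, in this order (a step that is already met when the one before it is completed fails the run):
1. the small weight lies flat in its own seat, let go (horizontal distance between weight_small and seat_small below 0.008 m and z of weight_small in the frame of seat_small between 0.004 and 0.0115 m and angle between weight_small's own z axis and vertical below 0.12 rad and linear speed of weight_small below 0.02 m/s and contact force between the fingers and weight_small below 0.1 N), for 0.2 s.
2. the medium weight lies flat in its own seat, let go (horizontal distance between weight_medium and seat_medium below 0.008 m and z of weight_medium in the frame of seat_medium between 0.004 and 0.0115 m and angle between weight_medium's own z axis and vertical below 0.12 rad and linear speed of weight_medium below 0.02 m/s and contact force between the fingers and weight_medium below 0.1 N), for 0.2 s.
3. the large weight lies flat in its own seat, let go (horizontal distance between weight_large and seat_large below 0.008 m and z of weight_large in the frame of seat_large between 0.004 and 0.0115 m and angle between weight_large's own z axis and vertical below 0.12 rad and linear speed of weight_large below 0.02 m/s and contact force between the fingers and weight_large below 0.1 N), for 0.2 s.
4. the dust cover stands over the bare spindle on the carrier plate, let go (horizontal distance between dust_cover and tester below 0.012 m and z of dust_cover in the frame of tester between 0.066 and 0.074 m and angle between dust_cover's own z axis and vertical below 0.1 rad and linear speed of dust_cover below 0.02 m/s and contact force between the fingers and dust_cover below 0.1 N), for 0.2 s.
At the end, for the whole second after the job is handed in: Each weight lies flat (within 7 degrees) on the floor of the recess of its own size, centred within 8 mm; the dust cover stands upright (within 6 degrees) on the carrier plate over the spindle, centred within 12 mm; all are released and at rest (all of step 1 and all of step 2 and all of step 3 and all of step 4); the robot touches nothing.
It fails at once if a weight is dropped into its seat (faster than 0.5 m/s within 22 mm of the recess floor) ((horizontal distance between weight_small and seat_small below 0.02 m and z of weight_small in the frame of seat_small below 0.03 m and linear speed of weight_small above 0.5 m/s) or (horizontal distance between weight_medium and seat_medium below 0.02 m and z of weight_medium in the frame of seat_medium below 0.03 m and linear speed of weight_medium above 0.5 m/s) or (horizontal distance between weight_large and seat_large below 0.02 m and z of weight_large in the frame of seat_large below 0.03 m and linear speed of weight_large above 0.5 m/s)).
It fails at once if the dust cover is dropped onto the carrier (faster than 0.5 m/s within 25 mm of the plate) (horizontal distance between dust_cover and tester below 0.02 m and z of dust_cover in the frame of tester below 0.095 m and linear speed of dust_cover above 0.5 m/s).
It also fails if it takes over 115 s, if anything falls off the work surface, if the arm or the gripper's body presses on something with over 40 N, if the wrist force passes 120 N, or if a joint passes its speed limit or range.

ROBOT

A 7-joint arm with a two-finger parallel gripper is mounted at the origin on a cart in front of the work surface, level with it; the furniture and walls round the work are solid. World frame = base frame: x ahead of the robot, y to its left, z up, the work surface at z = 0. Lengths are in m, angles in rad, forces in N, time in s.
With the tool pointing down it reaches from about 0.4 to 0.85 m from the base axis. Payload 4.4 kg.
Tool frame: the origin (TCP) lies midway between the tips of the shut fingers; the grasp point (between the pads) lies 19 mm behind it (r.grip_depth is the distance from the TCP to the grasp point, in m); z points along the fingers, y is the direction in which the jaws open and shut (so a half turn about z gives the same grasp; the last joint's range is limited). The gripper opens to 94 mm and grips with 3 to 60 N. Pads are 16 mm wide; open, the fingers measure 119 mm over their backs; the gripper's body (75 mm by 177 mm) begins 78 mm behind the grasp point.
Start: joints at [1.09, 0.628, 0.038, 1.517, -0.027, 0.996, -0.02], TCP at [0.262, -0.595, 0.205] pointing down, gripper open.
Joint ranges: [-3.06, 3.06], [-0.37, 2.12], [-1.25, 1.32], [0.18, 2.47], [-1.1, 4.24], [0.23, 1.98], [-2.94, 2.94]. Speed limits (rad/s): [2.57, 2.57, 3.14, 3.14, 3.14, 3.14, 3.14].

INTERFACE

Orientations are given as [roll, pitch, yaw] about the fixed x, y, z axes, in that order (R = Rz(yaw) Ry(pitch) Rx(roll)).
In Python, from cell import r, viewer, order gives the robot as it stands.
- The arm moves only by the tool servo_tool, never from a script. Its argument "increments" is a list of rows, each a list of 7 numbers: the shift along the tool's x, y, z in cm, then the turn, a rotation vector about the tool's x, y, z in rad, then the finger opening in cm, from 0 to 9.4. A call has 1 to 10 rows; each row is the pose to reach, as a shift and turn from the pose measured when the call began, along the tool's axes at that moment; what a row does not reach only later rows make up. A row lasts 1/12 s, in which the tool goes at most 41.7 mm and 7.16 degrees, less where a joint would pass 70% of its speed; a pose out of reach is approached as far as the arm can. A call with a gripper value outside its range is refused whole. The fingers move at their own pace and stop on an object; "grip_force" is the grip in N (left out, the last holds). Time passes only in rows, so rows that repeat a pose let the fingers close. It gives the time, the measured TCP pose, the force and the opening at its end, in the units of the state.
- r.state(): the state, without advancing time (a new reading comes with each control period).
- viewer.capture(name): name is "scene" or "side" or "wrist"; returns (picture, depth): 420x560x3 uint8, red, green, blue; 420x560 float32, m along the optical axis (not along the pixel's ray), 0 where there is no reading.
- viewer.get_calibration(name): a dict with "fov_y" (degrees; the focal length in pixels is half the picture's height over the tangent of half this angle, whatever the lens; pixels are square), "cx", "cy" (the principal point, pixels), "R" (3x3) and "t" (3): a world point X has camera coordinates R X + t; the wrist camera has in their place "mount" (4x4, takes a point from camera to tool coordinates, whose origin is the TCP and whose axes are the flange's). Camera axes: x right, y down, z forward; pixel columns grow to the right and rows downward; lengths in m; the calibration is good to about 2 mm. A picture is of the moment at which its call begins: read the wrist's pose just before it. get_calibration takes no time and is no camera call.
- order.sign_off(): hands the job in, once; it reports no verdict.
The state is a dict: "t": time; "qpos": joint angles; "joint_velocities": joint speeds; "joint_efforts": joint torques, N m; "position": TCP position; "tool_rot": TCP orientation; "wrist_force": force on the tool from outside, world axes, zero at the start; "torque": the same for the moment, N m; "gripper_width": finger opening in m.
Only numpy, scipy, OpenCV 4.12 (cv2) and the standard library are available. Lean on these libraries where they do the work, as an engineer would, in place of code of your own. Each camera call takes 0.05 s, during which the arm holds its last target. There are 200 camera calls.

## Working session

There is one attempt and no reset: what is moved stays moved. The work goes in short steps, Python scripts to look and compute and a tool call to move; the robot and the scene stay as the last step left them, time stands still between calls to the robot, and variables do not carry over. Pictures are saved under pics/ and viewed, about 12 in all and at most 16, crops included, and the job is handed in when it is done.

Besides the shell and the picture viewer there is one more tool, called as a command line: name --pt "numbers of a row" for each row, then --argument value for the rest. servo_tool: Moves the arm, as the interface text tells. Its arguments: {"type":"object","properties":{"increments":{"type":"array","items":{"type":"array","items":{"type":"number"}}},"grip_force":{"type":"number"}},"required":["increments"]}

```bash
mkdir -p pics; ls; python3 - <<'E'
from cell import r,viewer,order
import cv2,numpy as np
print(r.state())
for n in("scene","side"):
    p,d=viewer.capture(n); cv2.imwrite(f"pics/{n}0.png",p[:,:,::-1]); np.save(f"pics/{n}0.npy",d)
    print(n,viewer.get_calibration(n),(d>0).mean())
print(viewer.get_calibration("wrist"))
E
```

```text
pics
{'t': 0.0, 'qpos': array([ 1.09021132,  0.62929076,  0.03843545,  1.51832968, -0.02701921,
        0.99627111, -0.0199806 ]), 'joint_velocities': array([-0.00031565,  0.0001383 , -0.00096309,  0.0005756 , -0.00018515,
       -0.00050172,  0.00096888]), 'joint_efforts': array([ 4.91187984e-04, -5.49715698e+01,  1.14354014e+00, -1.86629677e+01,
       -5.23443497e-02,  2.37160432e-02,  1.56172919e-04]), 'position': array([ 0.2617263 , -0.59428479,  0.20460211]), 'tool_rot': array([-3.13981119e+00, -3.20168074e-07,  4.14800083e-01]), 'wrist_force': array([ 0.18354029,  0.25135539, -0.59981038]), 'torque': array([-0.03765473, -0.0591535 ,  0.01196824]), 'gripper_width': 0.09427043937680517}
scene {'fov_y': 45.35012473252529, 'cx': 278.8713074757686, 'cy': 214.2995920487786, 'R': array([[-0.74830842, -0.66312482,  0.01732013],
       [-0.39916487,  0.42927977, -0.8101767 ],
       [ 0.5298131 , -0.61317563, -0.5859298 ]]), 't': array([0.42020174, 0.32809015, 0.72911007])} 0.9961649659863946
side {'fov_y': 45.08824545314803, 'cx': 271.3246821144105, 'cy': 205.44112995750345, 'R': array([[-0.97514468, -0.22065827, -0.0200692 ],
       [-0.07273351,  0.40434902, -0.91170813],
       [ 0.2092909 , -0.88758763, -0.41034805]]), 't': array([0.53471948, 0.13806762, 1.02855907])} 0.996062925170068
{'fov_y': 61.60028723865493, 'cx': 277.47679819519755, 'cy': 209.62231932875991, 'mount': array([[-1.75154627e-03, -9.60526376e-01, -2.78183415e-01,
         8.02802790e-02],
       [ 9.99998464e-01, -1.70037499e-03, -4.25217848e-04,
        -8.24915480e-04],
       [-6.45831630e-05, -2.78183732e-01,  9.60527879e-01,
        -1.80289836e-01],
       [ 0.00000000e+00,  0.00000000e+00,  0.00000000e+00,
         1.00000000e+00]])}
```

View pics/scene0.png

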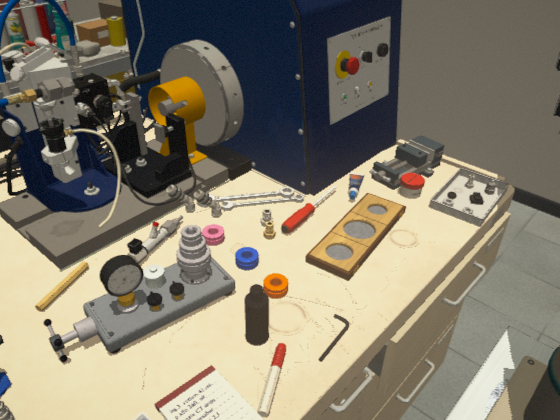

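View pics/side0.png

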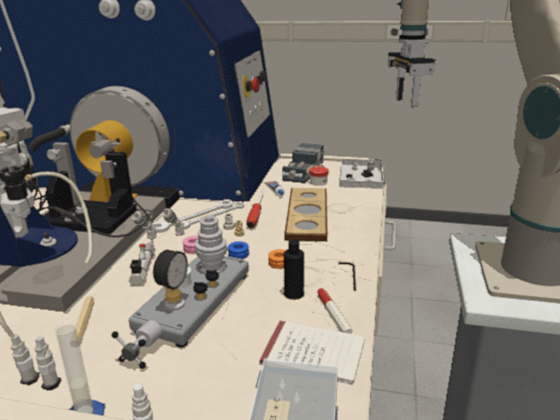

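The scene view shows the stack at about (193,235), the cover at (257,315) and the case with recesses at (341,251), (360,230) and (378,210). The ring look-alikes are pink (213,234), blue (247,258) and orange (276,285). In the side view the stack is at (210,240), the cover at (294,270) and the case at (307,212).

```bash
cat > h.py <<'E'
import numpy as np,cv2
from cell import r,viewer,order
from scipy.spatial.transform import Rotation as Ro
def cam(n,st=None):
    c=viewer.get_calibration(n); f=210/np.tan(np.radians(c["fov_y"])/2)
    if n=="wrist":
        T=np.eye(4);T[:3,:3]=Ro.from_euler("xyz",st["tool_rot"]).as_matrix();T[:3,3]=st["position"]
        W=T@c["mount"]; return f,c["cx"],c["cy"],W[:3,:3],W[:3,3]
    return f,c["cx"],c["cy"],c["R"].T,-c["R"].T@c["t"]
def ray(C,u,v):
    f,cx,cy,R,o=C; return o,R@np.array([(u-cx)/f,(v-cy)/f,1.])
def plane(C,u,v,z):
    o,d=ray(C,u,v); return o+d*(z-o[2])/d[2]
def tri(C1,p1,C2,p2):
    o1,d1=ray(C1,*p1);o2,d2=ray(C2,*p2)
    s=np.linalg.lstsq(np.c_[d1,-d2],o2-o1,rcond=None)[0]
    a,b=o1+d1*s[0],o2+d2*s[1]; return (a+b)/2,np.linalg.norm(a-b)
def dpt(C,u,v,d):
    o,k=ray(C,u,v); return o+k*d[int(v),int(u)]
def grab(name,cn="wrist"):
    st=r.state(); p,d=viewer.capture(cn); cv2.imwrite(f"pics/{name}.png",p[:,:,::-1]); np.save(f"pics/{name}.npy",d)
    np.save(f"pics/{name}_st.npy",st,allow_pickle=True); return st,p,d,cam(cn,st)
E
python3 - <<'E'
from h import *
np.set_printoptions(precision=4,suppress=True)
S,D=cam("scene"),cam("side")
ds,dd=np.load("pics/scene0.npy"),np.load("pics/side0.npy")
print("cams",S[4],D[4])
for n,a,b in[("stacktop",(192,229),(210,219)),("case0",(341,252),(307,224.5)),("case1",(360,230),(307,210)),("case2",(378,210),(308,195.5)),("cover",(257,290),(294,243)),("gauge",(122,275),(170,268)),("orange",(275,285),(279,259)),("blue",(247,258),(237,250))]:
    print(n,*tri(S,a,D,b),dpt(S,*a,ds),dpt(D,*b,dd))
E
```

```text
cams [0.0591 0.5849 0.6857] [0.3162 0.9751 0.5587]
stacktop [0.631  0.1552 0.1428] 0.002732139931747424 [0.6289 0.1571 0.1466] [0.6275 0.1624 0.1453]
case0 [ 0.4834 -0.1051  0.0155] 0.0012199113206378166 [ 0.4832 -0.1053  0.0147] [ 0.4849 -0.1121  0.0124]
case1 [ 0.4989 -0.1993  0.0105] 0.0004243530599076103 [ 0.4972 -0.1959  0.0136] [ 0.4982 -0.1951  0.0123]
case2 [ 0.5106 -0.2905  0.0118] 3.57748402754959e-05 [ 0.5099 -0.289   0.013 ] [ 0.5106 -0.2906  0.0117]
cover [0.4663 0.1635 0.1108] 0.000549223360735641 [0.4625 0.1675 0.1166] [0.4641 0.1741 0.1165]
gauge [0.6586 0.2879 0.1087] 0.000942345710383645 [0.6429 0.2956 0.1232] [0.6462 0.3132 0.1256]
orange [0.5189 0.0588 0.0119] 0.002875895782726121 [0.5264 0.051  0.0034] [0.5129 0.0821 0.0247]
blue [0.6182 0.035  0.0088] 0.0007159183823785978 [0.6049 0.0479 0.0244] [0.6095 0.0626 0.0252]
```

servo_tool --pt "4 -2.8 -1 0 0 0.05 9.4" --pt "8 -5.6 -2 0 0 0.1 9.4" --pt "12 -8.4 -4 0 0 0.15 9.4" --pt "16 -11.2 -5 0 0 0.2 9.4" --pt "20 -14 -5 0 0 0.25 9.4" --pt "23.5 -16.5 -5 0 0 0.3 9.4" --pt "27 -19 -5 0 0 0.36 9.4" --pt "30 -21 -5 0 0 0.4 9.4" --pt "33 -23 -5 0 0 0.415 9.4" --pt "34 -24 -5 0 0 0.415 9.4"

```text
t: 0.93
position: [0.4744, -0.2407, 0.255]
tool_rot: [-3.14, 0.001, -0.001]
wrist_force: [0.9, -0.6, -0.1]
gripper_width: 0.094
```

servo_tool --pt "2 -1.5 0 0 0 0 9.4" --pt "4 -3 0 0 0 0 9.4" --pt "5 -4 0 0 0 0 9.4" --pt "5 -4 0 0 0 0 9.4" --pt "5 -4 0 0 0 0 9.4"

```text
t: 1.35
position: [0.5236, -0.2011, 0.2545]
tool_rot: [-3.14, 0.002, -0.001]
wrist_force: [-0.7, -0.3, -0.0]
gripper_width: 0.0936
```

```bash
python3 - <<'E'
from h import *
st,p,d,C=grab("w1"); print(st["position"],st["tool_rot"],abs(st["joint_velocities"]).max())
E
```

```text
[ 0.52359283 -0.20107916  0.25447501] [-3.14049240e+00  2.42310735e-03 -5.53531742e-04] 0.03184046191707175
```

View pics/w1.png

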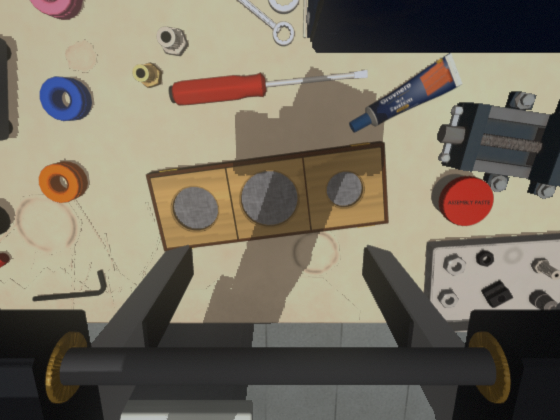

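In the wrist view the recesses are medium (195,208), large (270,197) and small (345,189).

```bash
cat > seats.py <<'E'
from h import *
np.set_printoptions(precision=4,suppress=True)
def seats(name,exp,tol=.035):
    p=cv2.imread(f"pics/{name}.png");st=np.load(f"pics/{name}_st.npy",allow_pickle=True).item();C=cam("wrist",st)
    d=np.load(f"pics/{name}.npy")
    hsv=cv2.cvtColor(p,cv2.COLOR_BGR2HSV); m=((hsv[...,1]<75)*255).astype(np.uint8)
    m=cv2.morphologyEx(m,cv2.MORPH_OPEN,np.ones((3,3)))
    for c in cv2.findContours(m,cv2.RETR_EXTERNAL,cv2.CHAIN_APPROX_NONE)[0]:
        if cv2.contourArea(c)<500: continue
        q=cv2.convexHull(c)[:,0,:].astype(float)
        (u,v),_,_=cv2.fitEllipse(c)
        g=plane(C,u,v,.016)
        if min(np.linalg.norm(g[:2]-e) for e in exp)>tol: continue
        out=[]
        for z in(.012,.020):
            P=np.array([plane(C,a+.0,b+.0,z)[:2] for a,b in q]).astype(np.float32)
            (x,y),(A,B),_=cv2.fitEllipse(P); out+=[x,y,A*1000,B*1000]
        print("px",round(u),round(v),np.array(out),"depth floor",dpt(C,u,v,d))
if __name__=="__main__":
    seats("w1",[(.483,-.105),(.498,-.197),(.51,-.29)])
E
python3 seats.py
```

```text
px 268 220 [   0.4051   -0.1487  634.6185 1408.3129    0.4089   -0.1497  622.6041
 1381.6499] depth floor [ 0.4677 -0.1878  0.0138]
```

```bash
python3 - <<'E'
import cv2
h=cv2.cvtColor(cv2.imread("pics/w1.png"),cv2.COLOR_BGR2HSV)
for u,v in[(195,208),(185,215),(270,197),(258,185),(345,189),(165,190),(225,185),(238,170),(250,225),(245,190),(320,170),(370,210)]: print(u,v,h[v,u])
E
sed -i 's/hsv\[...,1\]<75)\*255/hsv[...,1]<S)*255/; s/tol=.035/tol=.035,S=60/; s/RETR_EXTERNAL/RETR_LIST/;s/<500: continue/<500 or cv2.contourArea(c)>9000: continue/' seats.py; python3 seats.py
```

```text
195 208 [  6  11 116]
185 215 [ 12  10 122]
270 197 [ 8 14 71]
258 185 [ 10   7 111]
345 189 [ 15   9 115]
165 190 [ 18 126 188]
225 185 [ 18 130 187]
238 170 [ 17 122 109]
250 225 [ 18 128 172]
245 190 [  6  12 110]
320 170 [ 18 123  95]
370 210 [ 18 128 174]
px 195 208 [ 0.483  -0.0977 53.2115 54.6572  0.4853 -0.0997 52.2041 53.6224] depth floor [ 0.4837 -0.0979  0.0126]
px 344 188 [ 0.5073 -0.2818 41.6003 42.5485  0.5092 -0.2802 40.8127 41.743 ] depth floor [ 0.508  -0.2814  0.0137]
px 269 198 [ 0.4954 -0.1896 67.7183 68.6514  0.4975 -0.1898 66.4363 67.3517] depth floor [ 0.4964 -0.1897  0.0128]
```

```bash
python3 - <<'E'
from h import *
np.set_printoptions(precision=4,suppress=True)
res={}
for n in("scene","side"):
    p=cv2.imread(f"pics/{n}0.png");C=cam(n)
    hsv=cv2.cvtColor(p,cv2.COLOR_BGR2HSV); m=((hsv[...,1]<60)*255).astype(np.uint8)
    for c in cv2.findContours(m,cv2.RETR_LIST,cv2.CHAIN_APPROX_NONE)[0]:
        A=cv2.contourArea(c)
        if A<60 or A>1500: continue
        M=cv2.moments(c);u,v=M["m10"]/A,M["m01"]/A
        g=plane(C,u,v,.013)
        if .46<g[0]<.53 and -.32<g[1]<-.07: print(n,round(u,1),round(v,1),A,g,plane(C,u,v,.017));res.setdefault(n,[]).append((u,v))
if all(len(res.get(k,[]))==3 for k in("scene","side")):
    for a,b in zip(sorted(res["scene"]),sorted(res["side"],key=lambda q:-q[1])): print(tri(cam("scene"),a,cam("side"),b))
C=cam("scene");
for P in[(.484,-.098,.014),(.508,-.281,.014)]:
    q=C[3].T@(np.array(P)-C[4]);print(C[1]+C[0]*q[0]/q[2],C[2]+C[0]*q[1]/q[2])
E
```

```text
scene 338.9 252.0 264.0 [ 0.4875 -0.104   0.013 ] [ 0.4849 -0.0999  0.017 ]
scene 359.0 229.8 360.5 [ 0.4997 -0.1956  0.013 ] [ 0.497 -0.191  0.017]
scene 376.7 209.7 90.0 [ 0.5128 -0.2881  0.013 ] [ 0.5101 -0.2829  0.017 ]
side 306.1 225.4 118.5 [ 0.4861 -0.106   0.013 ] [ 0.4848 -0.0981  0.017 ]
side 307.1 209.1 162.5 [ 0.4984 -0.1989  0.013 ] [ 0.4971 -0.1902  0.017 ]
338.5857480674458 253.77798101395075
376.8776735545701 211.42147608252105
```

servo_tool --pt "0.5 -3.5 -1 0 0 0 9.4" --pt "1.5 -7 -2 0 0 0 9.4" --pt "2 -11 -3 0 0 0 9.4" --pt "2.5 -15 -4 0 0 0 9.4" --pt "3 -19 -5 0 0 0 9.4" --pt "3.5 -23 -5 0 0 0 9.4" --pt "4 -26 -5 0 0 0 9.4" --pt "4.5 -28 -5 0 0 0 9.4" --pt "4.5 -29 -5 0 0 0 9.4" --pt "4.5 -29 -5 0 0 0 9.4"

```text
t: 2.23
position: [0.5683, 0.0882, 0.3045]
tool_rot: [-3.141, 0.003, -0.002]
wrist_force: [-1.0, 0.3, 0.4]
gripper_width: 0.0938
```

```bash
python3 - <<'E'
from h import *
st,p,d,C=grab("w2"); print(st["position"],st["tool_rot"],abs(st["joint_velocities"]).max())
E
```

```text
[0.56829582 0.08817654 0.30447563] [-3.14076426e+00  3.27741776e-03 -1.55389642e-03] 0.04057433151514327
```

servo_tool --pt "1 -2.5 0 0 0 0 9.4" --pt "2 -5 0 0 0 0 9.4" --pt "3 -6 0 0 0 0 9.4" --pt "3 -6 0 0 0 0 9.4" --pt "3 -6 0 0 0 0 9.4"

```text
t: 2.7
position: [0.5986, 0.1426, 0.304]
tool_rot: [3.139, 0.004, -0.007]
wrist_force: [-0.2, 0.1, -1.0]
gripper_width: 0.0938
```

```bash
python3 - <<'E'
from h import *
st,p,d,C=grab("w3"); print(st["position"],st["tool_rot"],abs(st["joint_velocities"]).max())
a=cv2.imread("pics/w2.png");b=cv2.imread("pics/w3.png")
cv2.imwrite("pics/w23.png",np.vstack([a[:300],b[:300]]))
E
```

```text
[0.59862863 0.14256383 0.30402893] [ 3.13865743  0.00401661 -0.00703026] 0.020132264028837745
```

View pics/w23.png

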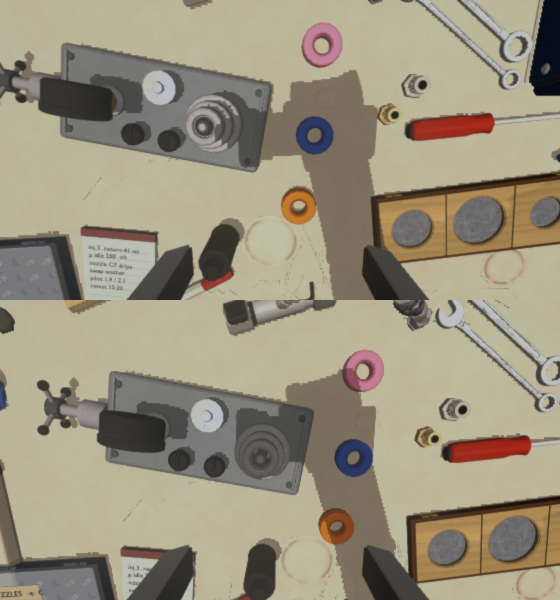

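Upper (w2): stack near (205,127), cover (218,250). Lower (w3): stack near (262,157), cover (261,270). I'll enlarge both to pick ring outlines.

```bash
python3 - <<'E'
import cv2,numpy as np
a=cv2.imread("pics/w2.png");b=cv2.imread("pics/w3.png")
z=lambda i,u,v:cv2.resize(i[v:v+75,u:u+100],None,fx=4,fy=4,interpolation=cv2.INTER_CUBIC)
t=np.vstack([np.hstack([z(a,160,90),z(b,215,120)]),np.hstack([z(a,180,215),z(b,215,235)])])
cv2.imwrite("pics/z1.png",t)
E
```

```text
(no output)
```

View pics/z1.png

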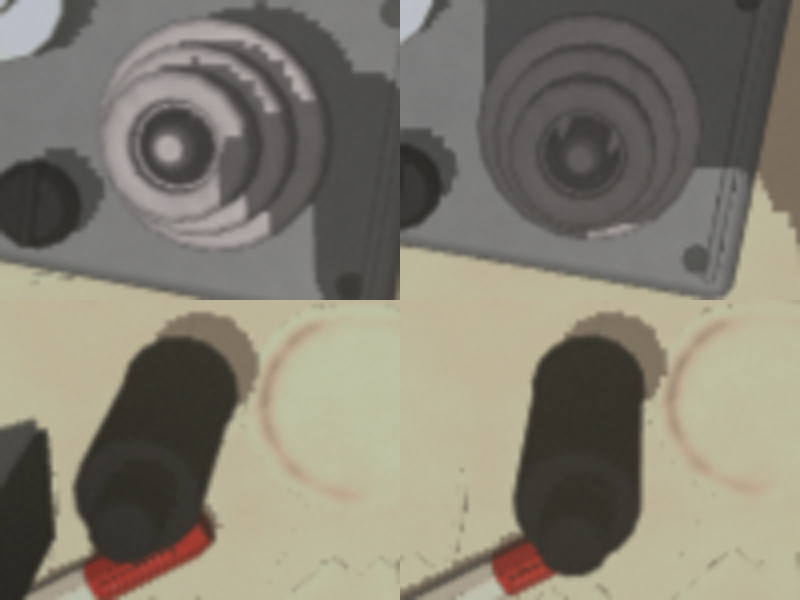

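```bash
python3 - <<'E'
from h import *
np.set_printoptions(precision=4,suppress=True)
c=[cam("wrist",np.load(f"pics/{n}_st.npy",allow_pickle=True).item()) for n in("w2","w3")]
for n,a,b,z in[("small top",(203.9,126.6),(260.6,157.9),.142),("knob top",(210.4,271.6),(257.9,295.6),.114)]:
    print(n,*tri(c[0],a,c[1],b),plane(c[0],*a,z),plane(c[1],*b,z))
for n in(0,1):
    C=c[n];d=np.load(f"pics/w{n+2}.npy")
    print([dpt(C,*q,d)[2] for q in([(190,126),(204,110)] if n==0 else [(248,158),(261,143)])])
S=cam("scene");p=cv2.imread("pics/scene0.png")
print(plane(S,192,228,.148))
E
```

```text
small top [0.6307 0.1589 0.1389] 0.00033441254271907966 [0.6307 0.1583 0.142 ] [0.6313 0.1587 0.142 ]
knob top [0.4664 0.1665 0.1156] 0.0005676414340940118 [0.4659 0.1667 0.114 ] [0.4652 0.1668 0.114 ]
[np.float64(0.1429687006963774), np.float64(0.1432626413910842)]
[np.float64(0.14261158235344318), np.float64(0.1433565112978653)]
[0.6296 0.1564 0.148 ]
```

servo_tool --pt "1.6 -0.8 2 0 0 0 6.5" --pt "3.2 -1.6 5 0 0 0 6.5" --pt "3.2 -1.6 8.5 0 0 0 6.5" --pt "3.2 -1.6 11.5 0 0 0 6.5" --pt "3.2 -1.6 13 0 0 0 6.5" --pt "3.2 -1.6 13.5 0 0 0 6.5" --pt "3.2 -1.6 13.5 0 0 0 6.5"

```text
t: 3.33
position: [0.6291, 0.1547, 0.1681]
tool_rot: [3.137, 0.007, -0.011]
wrist_force: [-0.1, -0.0, 0.3]
gripper_width: 0.0649
```

```bash
cat > go.py <<'E'
import sys
from h import *
x,y,z,yaw=map(float,sys.argv[1:5])
st=r.state();R=Ro.from_euler("xyz",st["tool_rot"]);Rt=Ro.from_euler("xyz",[np.pi,0,yaw])
print(np.round(R.inv().apply(np.array([x,y,z])-st["position"])*100,2),np.round((R.inv()*Rt).as_rotvec(),4),"pos",np.round(st["position"],4),"w",st["gripper_width"],"F",np.round(st["wrist_force"],1))
E
python3 go.py .631 .1585 .129 0
```

```text
[ 0.21 -0.4   3.9 ] [ 0.005   0.0066 -0.0105] pos [0.6291 0.1547 0.1681] w 0.06485675019508491 F [-0.1 -0.   0.3]
```

servo_tool --pt "0.2 -0.4 1 0.005 0.007 -0.01 6.5" --pt "0.25 -0.45 2.2 0.005 0.007 -0.01 6.5" --pt "0.25 -0.45 3.2 0.005 0.007 -0.01 6.5" --pt "0.25 -0.45 3.9 0.005 0.007 -0.01 6.5" --pt "0.25 -0.45 3.9 0.005 0.007 -0.01 6.5" --pt "0.25 -0.45 3.9 0.005 0.007 -0.01 6.5"

```text
t: 3.83
position: [0.6312, 0.1589, 0.1289]
tool_rot: [3.141, 0.0, -0.001]
wrist_force: [-0.1, -0.3, 0.4]
gripper_width: 0.0649
```

```bash
python3 go.py .631 .1585 .129 0
```

```text
[-0.02  0.04 -0.01] [ 0.0003  0.0001 -0.0006] pos [0.6312 0.1589 0.1289] w 0.06487973097116297 F [-0.1 -0.3  0.4]
```

servo_tool --pt "0 0 0 0 0 0 5" --pt "0 0 0 0 0 0 4" --pt "0 0 0 0 0 0 3" --pt "0 0 0 0 0 0 2.5" --pt "0 0 0 0 0 0 2.5" --pt "0 0 0 0 0 0 2.5" --pt "0 0 -0.5 0 0 0 2.5" --pt "0 0 -1 0 0 0 2.5" --pt "0 0 -1.5 0 0 0 2.5" --grip_force 25

```text
t: 4.58
position: [0.6312, 0.1588, 0.1443]
tool_rot: [3.141, 0.0, -0.001]
wrist_force: [0.1, -0.3, -1.5]
gripper_width: 0.0323
```

servo_tool --pt "0 0 -1 0 0 0 2.5" --pt "0 0 -2.5 0 0 0 2.5" --pt "0 0 -4 0 0 0 2.5" --pt "0 0 -5.5 0 0 0 2.5" --pt "0 0 -6 0 0 0 2.5" --pt "0 0 -6 0 0 0 2.5"

```text
t: 5.08
position: [0.6324, 0.1592, 0.2065]
tool_rot: [-3.141, -0.003, -0.001]
wrist_force: [0.2, 0.5, -1.8]
gripper_width: 0.0323
```

```bash
python3 go.py .631 .1585 .205 0; python3 - <<'E'
from h import *
grab("s1","side");grab("w4");grab("c1","scene")
D=[]
def crop(n,cn,st=None,s=70):
    C=cam(cn,r.state());q=C[3].T@(r.state()["position"]-C[4]);u,v=int(C[1]+C[0]*q[0]/q[2]),int(C[2]+C[0]*q[1]/q[2])
    i=cv2.imread(f"pics/{n}.png");u=min(max(u,s//2),559-s//2);v=min(max(v,s//2),419-s//2)
    print(n,u,v);D.append(cv2.resize(i[v-s//2:v+s//2,u-s//2:u+s//2],(260,260),interpolation=cv2.INTER_CUBIC))
crop("s1","side");crop("c1","scene");crop("w4","wrist",s=140)
cv2.imwrite("pics/z2.png",np.hstack(D))
E
```

```text
[-0.14  0.07  0.15] [-0.0007 -0.0034 -0.0006] pos [0.6324 0.1592 0.2065] w 0.0323020945299242 F [ 0.2  0.5 -1.8]
s1 206 189
c1 187 202
w4 278 257
```

View pics/z2.png

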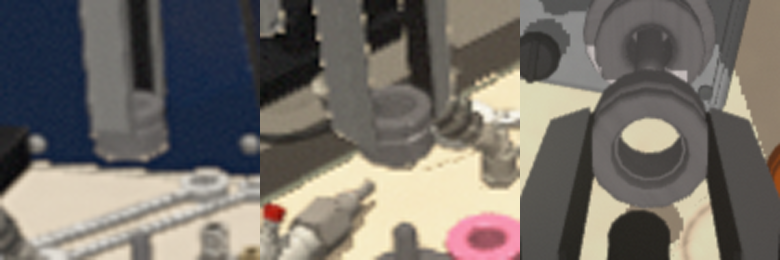

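The side, scene and wrist crops show the ring held level and clear of the spindle. Its bore is at wrist pixel (277.5,268).

```bash
python3 - <<'E'
from h import *
st=np.load("pics/w4_st.npy",allow_pickle=True).item();C=cam("wrist",st)
print(plane(C,277.5,267.8,st["position"][2]+.013)-st["position"])
E
python3 go.py .5085 -.2806 .15 0
```

```text
[0.00012261 0.0004579  0.013     ]
[-12.17  43.94   5.41] [ 0.0007  0.0017 -0.0005] pos [0.6305 0.1587 0.2036] w 0.03213930504629511 F [ 0.1  0.6 -1.6]
```

servo_tool --pt "-0.4 1.5 0 0 0 0 2.5" --pt "-1.2 4.5 0 0 0 0 2.5" --pt "-2.2 8 0 0 0 0 2.5" --pt "-3.3 12 0 0 0 0 2.5" --pt "-4.5 16 0 0 0 0 2.5" --pt "-5.6 20 0 0 0 0 2.5" --pt "-6.7 24 0 0 0 0 2.5" --pt "-7.8 28 0 0 0 0 2.5" --pt "-8.9 32 0 0 0 0 2.5" --pt "-10 35 0 0 0 0 2.5"

```text
t: 6.07
position: [0.5275, -0.1963, 0.2034]
tool_rot: [3.139, 0.004, -0.005]
wrist_force: [0.1, -0.1, -1.1]
gripper_width: 0.0321
```

```bash
python3 go.py .5085 -.2806 .08 0
```

```text
[-1.81  8.41 12.36] [ 0.0025  0.0036 -0.0045] pos [ 0.5275 -0.1963  0.2034] w 0.03210677323657877 F [ 0.1 -0.1 -1.1]
```

Ring is centred in the grip. Move above the seat and look once more at this seat on the way.

servo_tool --pt "-0.7 3 1 0.0025 0.0035 -0.0045 2.5" --pt "-1.4 6 3 0.0025 0.0035 -0.0045 2.5" --pt "-1.8 8 5 0.0025 0.0035 -0.0045 2.5" --pt "-1.85 8.4 7 0.0025 0.0035 -0.0045 2.5" --pt "-1.85 8.4 9 0.0025 0.0035 -0.0045 2.5" --pt "-1.85 8.4 11 0.0025 0.0035 -0.0045 2.5" --pt "-1.85 8.4 12.3 0.0025 0.0035 -0.0045 2.5" --pt "-1.85 8.4 12.3 0.0025 0.0035 -0.0045 2.5" --pt "-1.85 8.4 12.3 0.0025 0.0035 -0.0045 2.5"

```text
t: 6.82
position: [0.5065, -0.2808, 0.0798]
tool_rot: [-3.141, 0.003, -0.001]
wrist_force: [-0.0, 0.3, -0.9]
gripper_width: 0.0321
```

```bash
python3 go.py .5085 -.2806 .025 0; python3 - <<'E'
from h import *
grab("w5")
i=cv2.imread("pics/w5.png");cv2.imwrite("pics/z3.png",cv2.resize(i[130:380,150:430],None,fx=2,fy=2))
E
```

```text
[ 0.22 -0.01  5.48] [-0.0008  0.0029 -0.0008] pos [ 0.5065 -0.2808  0.0798] w 0.032092050967800795 F [-0.   0.3 -0.9]
```

View pics/z3.png

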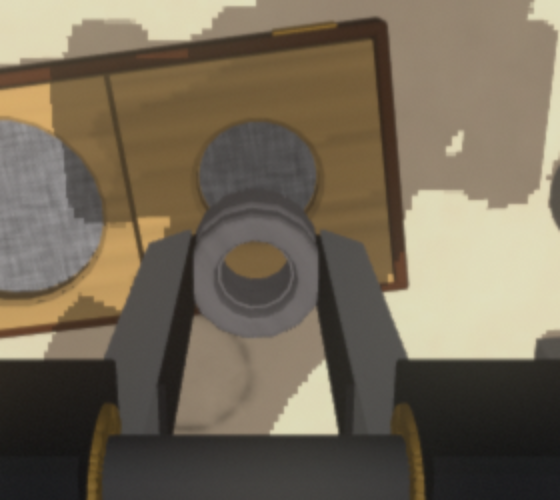

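The recess rim spans crop columns 196–321 with its top at row 119, which is pixels u 248–310.5, v 189.5. I'll check this against the estimate.

```bash
python3 - <<'E'
from h import *
C=cam("wrist",np.load("pics/w5_st.npy",allow_pickle=True).item())
print(plane(C,248,218,.02),plane(C,310.5,218,.02),plane(C,279.25,189.5,.02))
E
```

```text
[ 0.51061484 -0.25919851  0.02      ] [ 0.51051537 -0.3038436   0.02      ] [ 0.53142923 -0.2815469   0.02      ]
```

servo_tool --pt "0.25 0 0.5 0 0.003 0 2.5" --pt "0.25 0 1.5 0 0.003 0 2.5" --pt "0.25 0.02 2.5 0 0.003 0 2.5" --pt "0.25 0.02 3.5 0 0.003 0 2.5" --pt "0.25 0.02 4.2 0 0.003 0 2.5" --pt "0.25 0.02 4.8 0 0.003 0 2.5" --pt "0.25 0.02 5.2 0 0.003 0 2.5" --pt "0.25 0.02 5.4 0 0.003 0 2.5" --pt "0.25 0.02 5.4 0 0.003 0 2.5"

```text
t: 7.62
position: [0.5098, -0.2812, 0.0262]
tool_rot: [-3.141, -0.002, -0.001]
wrist_force: [0.2, 0.9, -1.6]
gripper_width: 0.0323
```

```bash
python3 go.py .509 -.281 .023 0
```

```text
[-0.08 -0.02  0.32] [-0.0001 -0.0016 -0.0006] pos [ 0.5098 -0.2812  0.0262] w 0.03226077964291092 F [ 0.2  0.9 -1.6]
```

servo_tool --pt "-0.05 0 0.1 0 0 0 2.5" --pt "-0.05 0 0.2 0 0 0 2.5" --pt "-0.05 0 0.3 0 0 0 2.5" --pt "-0.05 0 0.35 0 0 0 2.5" --pt "-0.05 0 0.35 0 0 0 2.5"

```text
t: 8.03
position: [0.5095, -0.2813, 0.0231]
tool_rot: [3.141, -0.002, -0.001]
wrist_force: [-0.1, 0.3, 1.3]
gripper_width: 0.0323
```

```bash
python3 go.py .509 -.281 .023 0
```

```text
[-0.05 -0.03  0.01] [ 0.0001 -0.0021 -0.0006] pos [ 0.5095 -0.2813  0.0231] w 0.03226451842142405 F [-0.1  0.3  1.3]
```

servo_tool --pt "0 0 0 0 0 0 3.6" --pt "0 0 0 0 0 0 4" --pt "0 0 0 0 0 0 4.6" --pt "0 0 0 0 0 0 5" --pt "0 0 0 0 0 0 5" --pt "0 0 -1 0 0 0 5" --pt "0 0 -3 0 0 0 6" --pt "0 0 -6 0 0 0 6.5" --pt "0 0 -9 0 0 0 6.5" --pt "0 0 -12 0 0 0 6.5"

```text
t: 8.87
position: [0.5089, -0.2812, 0.145]
tool_rot: [3.142, -0.002, -0.001]
wrist_force: [0.9, 0.0, -0.8]
gripper_width: 0.0648
```

```bash
python3 - <<'E'
from h import *
st,p,d,C=grab("w6")
i=cv2.imread("pics/w6.png");cv2.imwrite("pics/z4.png",i[60:400,60:540])
E
python3 go.py .631 .1585 .19 0
```

```text
[ 11.85 -44.15  -3.98] [ 0.0047 -0.0111 -0.0009] pos [ 0.5125 -0.2831  0.1509] w 0.06500693169346401 F [1.1 0.2 3.8]
```

View pics/z4.png

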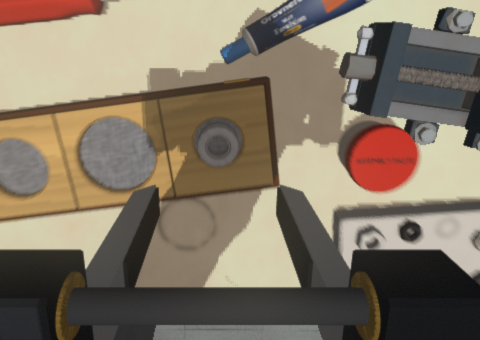

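Crop shows the small ring seated in the right recess at (218,142), concentric. Back to the stack.

servo_tool --pt "0.5 -2 -1 0 0 0 6.5" --pt "1.5 -6 -2 0 0 0 6.5" --pt "2.6 -10 -3 0 0 0 6.5" --pt "3.7 -14 -4 0 0 0 6.5" --pt "4.8 -18 -4 0 0 0 6.5" --pt "5.9 -22 -4 0 0 0 6.5" --pt "7 -26 -4 0 0 0 6.5" --pt "8 -30 -4 0 0 0 6.5" --pt "9.1 -34 -4 0 0 0 6.5" --pt "10.2 -38 -4 0 0 0 6.5"

```text
t: 9.75
position: [0.6141, 0.0978, 0.191]
tool_rot: [3.137, -0.012, -0.001]
wrist_force: [0.5, 0.0, -0.2]
gripper_width: 0.0652
```

```bash
python3 go.py .631 .1585 .16 0
```

```text
[ 1.64 -6.09  3.1 ] [ 0.0046 -0.0117 -0.0008] pos [0.6141 0.0978 0.191 ] w 0.065245391003255 F [ 0.5  0.  -0.2]
```

servo_tool --pt "0.8 -2.5 0.5 0.0046 -0.0117 0 6.5" --pt "1.6 -5.5 1.5 0.0046 -0.0117 0 6.5" --pt "1.65 -6.1 2.5 0.0046 -0.0117 0 6.5" --pt "1.65 -6.1 3 0.0046 -0.0117 0 6.5" --pt "1.65 -6.1 3 0.0046 -0.0117 0 6.5"

```text
t: 10.17
position: [0.6297, 0.1575, 0.1596]
tool_rot: [3.14, 0.003, -0.001]
wrist_force: [0.0, -1.0, -1.3]
gripper_width: 0.0647
```

```bash
python3 go.py .631 .1585 .105 0; python3 - <<'E'
from h import *
st,p,d,C=grab("w7")
i=cv2.imread("pics/w7.png");cv2.imwrite("pics/z5.png",cv2.resize(i[120:370,150:430],None,fx=2,fy=2))
E
```

```text
[ 0.15 -0.12  5.46] [ 0.0019  0.003  -0.0007] pos [0.6297 0.1575 0.1596] w 0.06474078265616381 F [ 0.  -1.  -1.3]
```

View pics/z5.png

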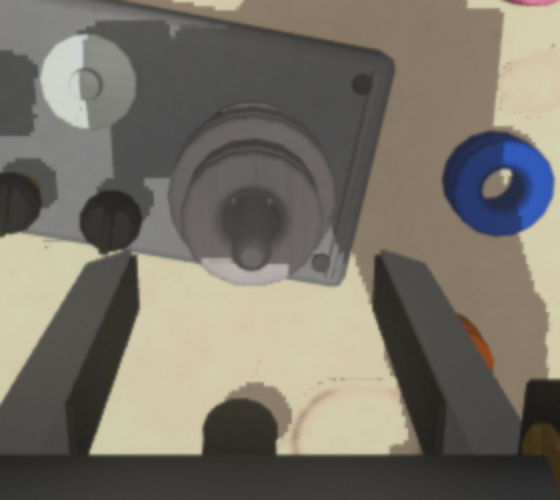

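The medium ring's top disc is centred near crop (252,218), pixel (276,229). The spindle tip is at pixel (276.5,246.5).

```bash
python3 - <<'E'
from h import *
C=cam("wrist",np.load("pics/w7_st.npy",allow_pickle=True).item())
print(plane(C,276,229,.118),plane(C,276.5,246.5,.148),plane(C,240,229,.118)-plane(C,311.5,229,.118))
E
```

```text
[0.63188914 0.15882916 0.118     ] [0.63165755 0.15846917 0.148     ] [0.00014387 0.04764156 0.        ]
```

servo_tool --pt "0.15 -0.15 1 0.002 0.003 0 6.5" --pt "0.15 -0.15 2.2 0.002 0.003 0 6.5" --pt "0.15 -0.15 3.4 0.002 0.003 0 6.5" --pt "0.15 -0.15 4.5 0.002 0.003 0 6.5" --pt "0.15 -0.15 5.2 0.002 0.003 0 6.5" --pt "0.15 -0.15 5.45 0.002 0.003 0 6.5" --pt "0.15 -0.15 5.45 0.002 0.003 0 6.5"

```text
t: 10.8
position: [0.6311, 0.1575, 0.1048]
tool_rot: [3.141, 0.0, -0.003]
wrist_force: [-0.6, 0.2, 0.5]
gripper_width: 0.0648
```

```bash
python3 go.py .631 .1585 .105 0
```

```text
[-0.01 -0.1  -0.02] [ 0.0006  0.0004 -0.0025] pos [0.6311 0.1575 0.1048] w 0.06477541334339817 F [-0.6  0.2  0.5]
```

servo_tool --pt "0.07 -0.12 0 0 0 0 5.6" --pt "0.07 -0.12 0 0 0 0 5" --pt "0.07 -0.12 0 0 0 0 4" --pt "0.07 -0.12 0 0 0 0 3.5" --pt "0.07 -0.12 0 0 0 0 3.5" --pt "0.07 -0.12 0 0 0 0 3.5" --pt "0.07 -0.12 -0.5 0 0 0 3.5" --pt "0.07 -0.12 -1.2 0 0 0 3.5" --pt "0.07 -0.12 -2 0 0 0 3.5" --grip_force 35

```text
t: 11.55
position: [0.6312, 0.1584, 0.1248]
tool_rot: [3.14, 0.002, -0.003]
wrist_force: [0.3, -1.0, -2.5]
gripper_width: 0.0432
```

servo_tool --pt "0 0 -1 0 0 0 3.5" --pt "0 0 -2.5 0 0 0 3.5" --pt "0 0 -4 0 0 0 3.5" --pt "0 0 -5.5 0 0 0 3.5" --pt "0 0 -6.5 0 0 0 3.5" --pt "0 0 -7 0 0 0 3.5" --pt "0 0 -7 0 0 0 3.5"

```text
t: 12.13
position: [0.6321, 0.1587, 0.1965]
tool_rot: [3.141, -0.001, -0.003]
wrist_force: [0.2, 0.2, -2.5]
gripper_width: 0.0435
```

```bash
python3 go.py .4845 -.0992 .19 0
```

```text
[-14.7   25.82   0.65] [ 0.0004 -0.0006 -0.0026] pos [0.6321 0.1587 0.1965] w 0.04352559184946081 F [ 0.2  0.2 -2.5]
```

servo_tool --pt "-0.6 1 0 0 0 0 3.5" --pt "-2 3.5 0 0 0 0 3.5" --pt "-3.8 6.5 0 0 0 0 3.5" --pt "-5.6 9.8 0 0 0 0 3.5" --pt "-7.4 13 0 0 0 0 3.5" --pt "-9.2 16.2 0 0 0 0 3.5" --pt "-11 19.4 1 0 0 0 3.5" --pt "-12.8 22.5 3 0 0 0 3.5" --pt "-14.2 24.8 5 0 0 0 3.5" --pt "-14.7 25.8 7 0 0 0 3.5"

```text
t: 12.97
position: [0.4799, -0.1038, 0.1256]
tool_rot: [3.139, 0.003, -0.009]
wrist_force: [0.2, 0.3, -3.2]
gripper_width: 0.0437
```

```bash
python3 go.py .4845 -.0992 .08 0
```

```text
[ 0.47 -0.48  4.56] [ 0.0026  0.0028 -0.0085] pos [ 0.4799 -0.1038  0.1256] w 0.043699942323313895 F [ 0.2  0.3 -3.2]
```

servo_tool --pt "0.2 -0.2 1 0.0025 0.003 -0.0085 3.5" --pt "0.4 -0.4 2.2 0.0025 0.003 -0.0085 3.5" --pt "0.45 -0.45 3.4 0.0025 0.003 -0.0085 3.5" --pt "0.45 -0.45 4.3 0.0025 0.003 -0.0085 3.5" --pt "0.45 -0.45 4.5 0.0025 0.003 -0.0085 3.5" --pt "0.45 -0.45 4.5 0.0025 0.003 -0.0085 3.5"

```text
t: 13.47
position: [0.4832, -0.0996, 0.0799]
tool_rot: [-3.142, 0.002, -0.0]
wrist_force: [-0.2, 0.8, -1.7]
gripper_width: 0.0433
```

```bash
python3 go.py .4845 -.0992 .023 0; python3 - <<'E'
from h import *
st,p,d,C=grab("w8")
i=cv2.imread("pics/w8.png");cv2.imwrite("pics/z6.png",cv2.resize(i[120:370,150:430],None,fx=2,fy=2))
E
```

```text
[ 0.14 -0.04  5.69] [-0.0001  0.002  -0.0002] pos [ 0.4832 -0.0996  0.0799] w 0.043254769359529474 F [-0.2  0.8 -1.7]
```

View pics/z6.png

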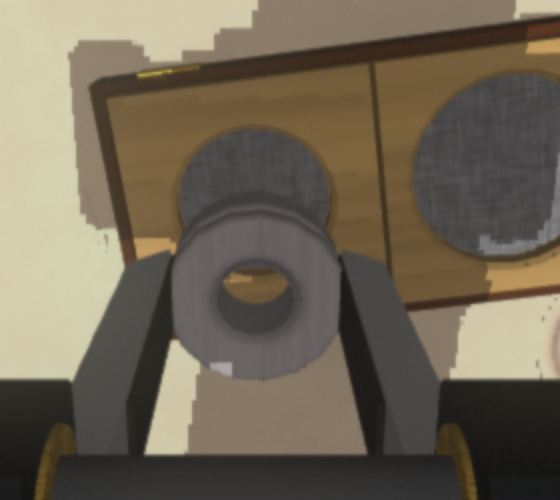

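The rim spans crop columns 176–334 with its top at 126; the held ring's disc is centred at crop (256,295).

```bash
python3 - <<'E'
from h import *
st=np.load("pics/w8_st.npy",allow_pickle=True).item();C=cam("wrist",st)
print(plane(C,238,220,.02),plane(C,317,220,.02),plane(C,277.5,183,.02),plane(C,278,267.5,st["position"][2]+.013)-st["position"])
E
```

```text
[ 0.48587353 -0.07085223  0.02      ] [ 0.48576725 -0.12741143  0.02      ] [ 0.51281984 -0.09918508  0.02      ] [0.00033556 0.00019897 0.013     ]
```

servo_tool --pt "0.15 -0.05 0.5 0 0.002 0 3.5" --pt "0.15 -0.05 1.5 0 0.002 0 3.5" --pt "0.15 -0.05 2.5 0 0.002 0 3.5" --pt "0.15 -0.05 3.5 0 0.002 0 3.5" --pt "0.15 -0.05 4.3 0 0.002 0 3.5" --pt "0.15 -0.05 4.9 0 0.002 0 3.5" --pt "0.15 -0.05 5.2 0 0.002 0 3.5" --pt "0.15 -0.05 5.4 0 0.002 0 3.5" --pt "0.15 -0.05 5.5 0 0.002 0 3.5"

```text
t: 14.27
position: [0.4853, -0.0991, 0.0252]
tool_rot: [3.142, -0.001, -0.0]
wrist_force: [0.6, 0.5, -2.4]
gripper_width: 0.0432
```

```bash
python3 go.py .485 -.099 .023 0
```

```text
[-0.03 -0.01  0.22] [ 0.0001 -0.0011 -0.0001] pos [ 0.4853 -0.0991  0.0252] w 0.04317332511467721 F [ 0.6  0.5 -2.4]
```

servo_tool --pt "0 0 0.1 0 0 0 3.5" --pt "0 0 0.2 0 0 0 3.5" --pt "0 0 0.25 0 0 0 3.5" --pt "0 0 0.25 0 0 0 3.5"

```text
t: 14.6
position: [0.4856, -0.0991, 0.0233]
tool_rot: [3.141, -0.002, -0.0]
wrist_force: [-0.2, -0.4, 3.1]
gripper_width: 0.0437
```

Contact made. Release and retreat toward the stack.

servo_tool --pt "0 0 0 0 0 0 4.6" --pt "0 0 0 0 0 0 5" --pt "0 0 0 0 0 0 5.6" --pt "0 0 0 0 0 0 6" --pt "0 0 0 0 0 0 6" --pt "0 0 -1 0 0 0 6" --pt "0 0 -3 0 0 0 7" --pt "0 0 -6 0 0 0 7.5" --pt "0 0 -9 0 0 0 8" --pt "0 0 -13 0 0 0 8"

```text
t: 15.43
position: [0.4838, -0.0989, 0.154]
tool_rot: [-3.141, 0.001, -0.0]
wrist_force: [0.8, -0.7, -0.3]
gripper_width: 0.0793
```

```bash
python3 - <<'E'
from h import *
st,p,d,C=grab("w9")
i=cv2.imread("pics/w9.png");cv2.imwrite("pics/z7.png",i[60:400,60:540])
E
python3 go.py .631 .1585 .17 0
```

```text
[ 14.2  -25.85  -0.72] [ 0.0018 -0.0123 -0.0006] pos [ 0.489  -0.0999  0.1615] w 0.07982218292629135 F [ 1.1 -0.4  4.3]
```

View pics/z7.png

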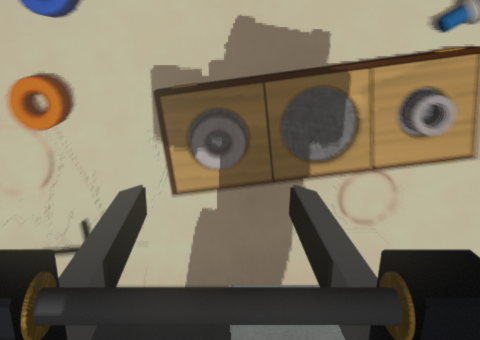

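Crop shows the medium ring centred in the left recess (218,138) and the small ring still in the right one (427,112).

servo_tool --pt "0.7 -1.2 -0.5 0 -0.012 0 8" --pt "2.5 -4.5 -1.5 0 -0.012 0 8" --pt "4.4 -8 -2 0 -0.012 0 8" --pt "6.3 -11.4 -2 0 -0.012 0 8" --pt "8.2 -14.9 -2 0 -0.012 0 8" --pt "10.1 -18.4 -2 0 -0.012 0 8" --pt "12 -21.8 -2 0 -0.012 0 8" --pt "13.6 -24.7 -2 0 -0.012 0 8" --pt "14.2 -25.8 -1.5 0 -0.012 0 8" --pt "14.2 -25.8 -0.8 0 -0.012 0 8"

```text
t: 16.32
position: [0.6319, 0.1627, 0.1709]
tool_rot: [-3.141, -0.002, 0.005]
wrist_force: [-0.1, 0.0, -0.5]
gripper_width: 0.0802
```

```bash
python3 go.py .6315 .1585 .081 0; python3 - <<'E'
from h import *
st,p,d,C=grab("w10")
i=cv2.imread("pics/w10.png");cv2.imwrite("pics/z8.png",cv2.resize(i[120:370,150:430],None,fx=2,fy=2))
E
```

```text
[-0.06  0.43  8.99] [-0.001  -0.0023  0.0049] pos [0.6319 0.1627 0.1709] w 0.08022254760544287 F [-0.1  0.  -0.5]
```

View pics/z8.png

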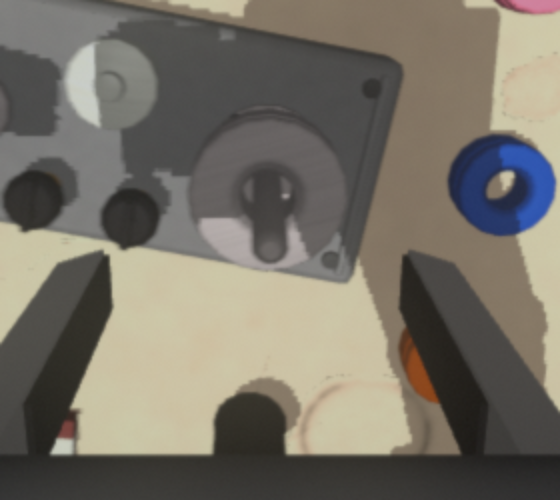

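The large ring's disc is centred at crop (268.5,194.5), pixel (284,217).

```bash
python3 - <<'E'
from h import *
C=cam("wrist",np.load("pics/w10_st.npy",allow_pickle=True).item())
print(plane(C,284.2,217.2,.094),plane(C,245,217,.094)-plane(C,323.5,217,.094),"knob",plane(C,215,225,.07))
E
```

```text
[0.63162258 0.15817458 0.094     ] [-0.00020945  0.06002896  0.        ] knob [0.61709246 0.2158926  0.07      ]
```

servo_tool --pt "0 0.4 1.5 0 -0.002 0.005 8" --pt "0 0.42 3.5 0 -0.002 0.005 8" --pt "0 0.42 5 0 -0.002 0.005 8" --pt "0 0.42 6 0 -0.002 0.005 8" --pt "0 0.42 6.5 0 -0.002 0.005 8" --pt "0 0.42 6.5 0 -0.002 0.005 8"

```text
t: 16.87
position: [0.6287, 0.1525, 0.1029]
tool_rot: [3.138, 0.007, -0.005]
wrist_force: [0.3, -0.5, 0.1]
gripper_width: 0.0801
```

```bash
python3 go.py .6315 .1585 .081 0
```

```text
[ 0.29 -0.61  2.19] [ 0.0039  0.0065 -0.005 ] pos [0.6287 0.1525 0.1029] w 0.08006491961690984 F [ 0.3 -0.5  0.1]
```

servo_tool --pt "0.3 -0.6 0 0.004 0.0065 -0.005 8" --pt "0.3 -0.6 0.3 0.004 0.0065 -0.005 8" --pt "0.3 -0.6 0.8 0.004 0.0065 -0.005 8" --pt "0.3 -0.6 1.4 0.004 0.0065 -0.005 8" --pt "0.3 -0.6 1.9 0.004 0.0065 -0.005 8" --pt "0.3 -0.6 2.15 0.004 0.0065 -0.005 8" --pt "0.3 -0.6 2.15 0.004 0.0065 -0.005 8"

```text
t: 17.45
position: [0.6309, 0.1581, 0.0804]
tool_rot: [3.141, 0.002, 0.0]
wrist_force: [-0.5, -0.2, -0.6]
gripper_width: 0.0799
```

```bash
python3 go.py .6315 .1585 .081 0
```

```text
[ 0.06 -0.04 -0.06] [0.0004 0.0017 0.    ] pos [0.6309 0.1581 0.0804] w 0.07987881619967188 F [-0.5 -0.2 -0.6]
```

servo_tool --pt "0.05 -0.03 -0.05 0 0.0015 0 7" --pt "0.05 -0.03 -0.05 0 0.0015 0 6.4" --pt "0.05 -0.03 -0.05 0 0.0015 0 5.5" --pt "0.05 -0.03 -0.05 0 0.0015 0 5" --pt "0.05 -0.03 -0.05 0 0.0015 0 5" --pt "0.05 -0.03 -0.05 0 0.0015 0 5" --pt "0.05 -0.03 -0.05 0 0.0015 0 5" --pt "0.05 -0.03 -0.6 0 0.0015 0 5" --pt "0.05 -0.03 -1.2 0 0.0015 0 5" --pt "0.05 -0.03 -2 0 0.0015 0 5" --grip_force 45

```text
t: 18.28
position: [0.6303, 0.1579, 0.0999]
tool_rot: [3.14, 0.003, -0.0]
wrist_force: [0.2, 0.2, -5.6]
gripper_width: 0.0571
```

servo_tool --pt "0 0 -1 0 0 0 5" --pt "0 0 -2.5 0 0 0 5" --pt "0 0 -4 0 0 0 5" --pt "0 0 -5.5 0 0 0 5" --pt "0 0 -7 0 0 0 5" --pt "0 0 -8.2 0 0 0 5" --pt "0 0 -9 0 0 0 5" --pt "0 0 -9 0 0 0 5"

```text
t: 18.95
position: [0.6318, 0.1583, 0.1922]
tool_rot: [3.141, -0.001, -0.0]
wrist_force: [0.5, -1.0, -4.7]
gripper_width: 0.0571
```

```bash
python3 go.py .497 -.1897 .19 0
```

```text
[-13.47  34.8    0.22] [ 0.0004 -0.0009 -0.0003] pos [0.6318 0.1583 0.1922] w 0.057133018397796304 F [ 0.5 -1.  -4.7]
```

servo_tool --pt "-0.5 1.2 0 0 0 0 5" --pt "-1.6 4 0 0 0 0 5" --pt "-2.9 7.5 0 0 0 0 5" --pt "-4.3 11 0 0 0 0 5" --pt "-5.7 14.7 0 0 0 0 5" --pt "-7.1 18.3 0 0 0 0 5" --pt "-8.5 22 0 0 0 0 5" --pt "-9.9 25.6 0 0 0 0 5" --pt "-11.3 29.2 0 0 0 0 5" --pt "-12.5 32 1 0 0 0 5"

```text
t: 19.78
position: [0.5049, -0.1662, 0.183]
tool_rot: [3.139, -0.002, -0.004]
wrist_force: [0.7, -0.9, -4.5]
gripper_width: 0.0573
```

```bash
python3 go.py .497 -.1897 .08 0
```

```text
[-0.8   2.32 10.31] [ 0.0028 -0.0021 -0.0036] pos [ 0.5049 -0.1662  0.183 ] w 0.05728226863134907 F [ 0.7 -0.9 -4.5]
```

servo_tool --pt "-0.5 1.2 1 0.003 -0.002 -0.0035 5" --pt "-0.8 2.2 3 0.003 -0.002 -0.0035 5" --pt "-0.8 2.3 5 0.003 -0.002 -0.0035 5" --pt "-0.8 2.3 7 0.003 -0.002 -0.0035 5" --pt "-0.8 2.3 9 0.003 -0.002 -0.0035 5" --pt "-0.8 2.3 10.2 0.003 -0.002 -0.0035 5" --pt "-0.8 2.3 10.2 0.003 -0.002 -0.0035 5" --pt "-0.8 2.3 10.2 0.003 -0.002 -0.0035 5"

```text
t: 20.45
position: [0.4955, -0.1898, 0.0804]
tool_rot: [-3.141, 0.003, -0.001]
wrist_force: [-0.3, 0.4, -4.7]
gripper_width: 0.0571
```

```bash
python3 go.py .497 -.1897 .023 0; python3 - <<'E'
from h import *
st,p,d,C=grab("w11")
i=cv2.imread("pics/w11.png");cv2.imwrite("pics/z9.png",cv2.resize(i[120:370,150:430],None,fx=2,fy=2))
E
```

```text
[ 0.16 -0.    5.74] [-0.0006  0.0026 -0.0007] pos [ 0.4955 -0.1898  0.0804] w 0.05705656523078696 F [-0.3  0.4 -4.7]
```

View pics/z9.png

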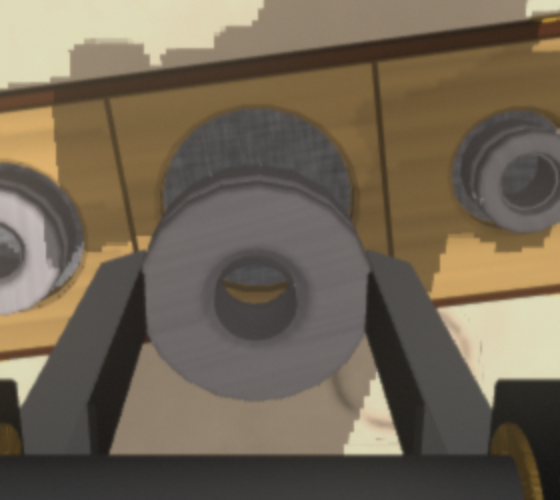

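The rim spans crop columns 160–355 with its top at 104; the held ring's disc is at crop (257,292), and the other two are still seated.

```bash
python3 - <<'E'
from h import *
st=np.load("pics/w11_st.npy",allow_pickle=True).item();C=cam("wrist",st)
print(plane(C,230,220,.02),plane(C,327.5,220,.02),plane(C,278.75,172,.02),plane(C,278.5,266,st["position"][2]+.013)-st["position"])
E
```

```text
[ 0.49801732 -0.15520543  0.02      ] [ 0.49786618 -0.22514104  0.02      ] [ 0.53272737 -0.19022661  0.02      ] [ 1.19316264e-03 -7.02546731e-05  1.30000000e-02]
```

servo_tool --pt "0.12 0.03 0.5 0 0.0026 0 5" --pt "0.12 0.03 1.5 0 0.0026 0 5" --pt "0.12 0.03 2.5 0 0.0026 0 5" --pt "0.12 0.03 3.5 0 0.0026 0 5" --pt "0.12 0.03 4.3 0 0.0026 0 5" --pt "0.12 0.03 4.9 0 0.0026 0 5" --pt "0.12 0.03 5.2 0 0.0026 0 5" --pt "0.12 0.03 5.4 0 0.0026 0 5" --pt "0.12 0.03 5.5 0 0.0026 0 5"

```text
t: 21.25
position: [0.4977, -0.1903, 0.0259]
tool_rot: [-3.142, -0.002, -0.001]
wrist_force: [0.2, 0.5, -4.8]
gripper_width: 0.0574
```

```bash
python3 go.py .4968 -.19 .023 0
```

```text
[-0.09 -0.03  0.29] [-0.     -0.002  -0.0006] pos [ 0.4977 -0.1903  0.0259] w 0.057379433530512516 F [ 0.2  0.5 -4.8]
```

servo_tool --pt "-0.1 -0.03 0.1 0 0 0 5" --pt "-0.1 -0.03 0.2 0 0 0 5" --pt "-0.1 -0.03 0.3 0 0 0 5" --pt "-0.1 -0.03 0.3 0 0 0 5"

```text
t: 21.58
position: [0.4969, -0.19, 0.0231]
tool_rot: [3.141, -0.002, -0.001]
wrist_force: [-1.0, -0.3, -4.5]
gripper_width: 0.057
```

servo_tool --pt "0 0 0.05 0 0 0 5" --pt "0 0 0.1 0 0 0 5" --pt "0 0 0.12 0 0 0 5" --pt "0 0 0.12 0 0 0 5"

```text
t: 21.92
position: [0.497, -0.19, 0.023]
tool_rot: [3.141, -0.003, -0.001]
wrist_force: [-3.3, 0.5, 7.3]
gripper_width: 0.0572
```

Contact. Release and rise.

servo_tool --pt "0 0 0 0 0 0 5.9" --pt "0 0 0 0 0 0 6.2" --pt "0 0 0 0 0 0 6.7" --pt "0 0 0 0 0 0 7" --pt "0 0 0 0 0 0 7" --pt "0 0 -1 0 0 0 7" --pt "0 0 -3 0 0 0 7" --pt "0 0 -6 0 0 0 7" --pt "0 0 -9 0 0 0 6" --pt "0 0 -13 0 0 0 6"

```text
t: 22.75
position: [0.4951, -0.1895, 0.1536]
tool_rot: [-3.141, 0.0, -0.001]
wrist_force: [1.6, 0.6, 0.3]
gripper_width: 0.0612
```

servo_tool --pt "0 0 -2 0 0 0 6" --pt "0 0 -2 0 0 0 6" --pt "0 0 -2 0 0 0 6"

```text
t: 23.0
position: [0.4958, -0.1898, 0.1752]
tool_rot: [3.141, -0.003, -0.001]
wrist_force: [0.5, 0.6, 0.3]
gripper_width: 0.0596
```

```bash
python3 - <<'E'
from h import *
st,p,d,C=grab("w12")
i=cv2.imread("pics/w12.png");cv2.imwrite("pics/z10.png",cv2.resize(i[120:320,100:460],None,fx=2,fy=2))
for u in (0,):
    pass
E
python3 go.py .466 .1667 .2 0
```

```text
[ -2.9  -35.61  -2.59] [-0.0009  0.0001 -0.0005] pos [ 0.4948 -0.1894  0.1738] w 0.06037553876563543 F [ 0.7 -0.4 -0. ]
```

View pics/z10.png

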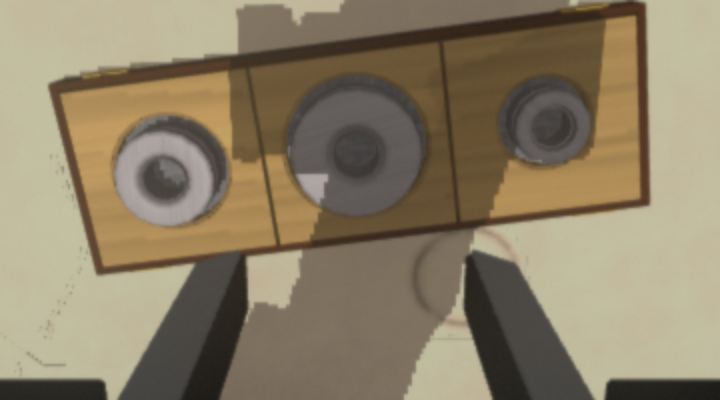

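All three rings sit flat and inside their recesses: medium (165,175), large (357,150), small (548,125) in the crop. Now to the cover.

servo_tool --pt "-0.2 -2 -0.5 0 0 0 6" --pt "-0.5 -5.5 -1.5 0 0 0 6" --pt "-0.8 -9.5 -2.5 0 0 0 6" --pt "-1.1 -13.5 -2.5 0 0 0 6" --pt "-1.4 -17.5 -2.5 0 0 0 6" --pt "-1.7 -21.5 -2.5 0 0 0 6" --pt "-2 -25.5 -2.5 0 0 0 6" --pt "-2.4 -29.5 -2.5 0 0 0 6" --pt "-2.7 -32 -2.5 0 0 0 6" --pt "-2.9 -33 -2.5 0 0 0 6"

```text
t: 23.88
position: [0.464, 0.1451, 0.1975]
tool_rot: [-3.14, 0.003, 0.006]
wrist_force: [0.5, 0.7, 1.2]
gripper_width: 0.0599
```

```bash
python3 - <<'E'
from h import *
np.set_printoptions(precision=4,suppress=True)
st=np.load("pics/w12_st.npy",allow_pickle=True).item();C=cam("wrist",st);d=np.load("pics/w12.npy")
for n,u,v,R in(("med",165/2+100,175/2+120,(.015,.022)),("large",357/2+100,150/2+120,(.015,.029)),("small",548/2+100,125/2+120,(.012,.016))):
    c=plane(C,u,v,.036);P=[]
    for a in range(int(u)-45,int(u)+45):
        for b in range(int(v)-45,int(v)+45):
            q=dpt(C,a,b,d)
            if R[0]<np.hypot(*(q-c)[:2])<R[1]: P.append(q)
    P=np.array(P);k=np.linalg.lstsq(np.c_[P[:,:2]-c[:2],np.ones(len(P))],P[:,2],rcond=None)[0]
    print(n,c,"plane slope/height",k,"med z",np.median(P[:,2]))
E
python3 go.py .4657 .1667 .15 0
```

```text
med [ 0.486  -0.0998  0.036 ] plane slope/height [-0.1287  0.0925  0.0355] med z 0.03667131987501676
large [ 0.4979 -0.1903  0.036 ] plane slope/height [-0.0235  0.0075  0.0367] med z 0.03688539246901562
small [ 0.5096 -0.2785  0.036 ] plane slope/height [-0.0728 -0.1744  0.0322] med z 0.036084549694946566
[ 0.2  -2.15  4.75] [-0.0018  0.0035  0.0061] pos [0.464  0.1451 0.1975] w 0.059929979465430695 F [0.5 0.7 1.2]
```

Ring-top heights are 36–37 mm, which means they lie on the recess floors. The slope fits on medium and small are edge-contaminated (sampled annulus overlaps the rim edge); the pictures show them flat.

servo_tool --pt "0.1 -1 0.5 -0.002 0.0035 0.006 6" --pt "0.15 -2 1.5 -0.002 0.0035 0.006 6" --pt "0.15 -2.15 3 -0.002 0.0035 0.006 6" --pt "0.15 -2.15 4.2 -0.002 0.0035 0.006 6" --pt "0.15 -2.15 4.7 -0.002 0.0035 0.006 6" --pt "0.15 -2.15 4.7 -0.002 0.0035 0.006 6"

```text
t: 24.38
position: [0.464, 0.1651, 0.1485]
tool_rot: [3.139, 0.004, -0.001]
wrist_force: [-0.2, -0.3, 0.5]
gripper_width: 0.06
```

```bash
python3 - <<'E'
from h import *
st,p,d,C=grab("w13")
i=cv2.imread("pics/w13.png");cv2.imwrite("pics/z11.png",cv2.resize(i[150:350,178:378],None,fx=3,fy=3))
E
python3 go.py .4657 .1667 .101 0
```

```text
[ 0.11 -0.13  4.85] [ 0.0017  0.0022 -0.0013] pos [0.4647 0.1654 0.1495] w 0.05988595186308708 F [-0.1 -0.3  1. ]
```

View pics/z11.png

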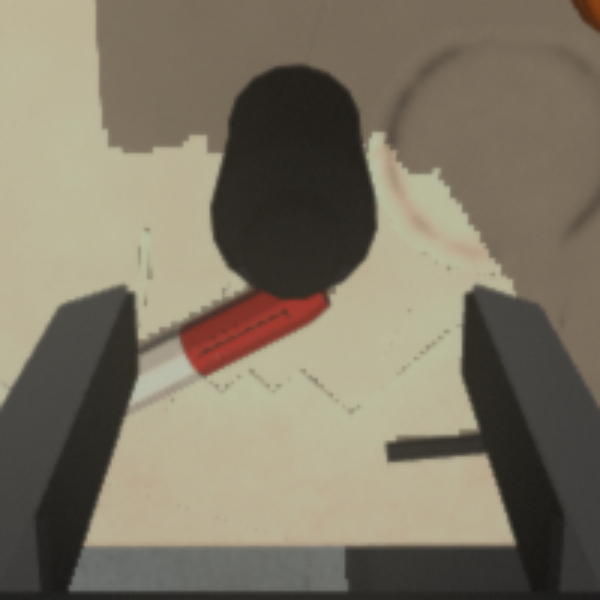

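The dark cover's bead spans crop columns 210–377, and the knob's lower edge is at (293,298). I'll get the knob centre from the depth.

```bash
python3 - <<'E'
from h import *
st=np.load("pics/w13_st.npy",allow_pickle=True).item();C=cam("wrist",st);d=np.load("pics/w13.npy")
P=np.array([dpt(C,u,v,d) for u in range(240,320) for v in range(160,260)])
T=P[P[:,2]>.109];print(len(T),T.min(0),T.max(0),(T.min(0)+T.max(0))/2)
print(plane(C,275.8,249.3,.114)+[.011,0,0])
E
```

```text
904 [0.45485545 0.1566453  0.10900952] [0.54476541 0.17683733 0.32848148] [0.49981043 0.16674132 0.2187455 ]
[0.46558297 0.16659277 0.114     ]
```

servo_tool --pt "0.1 -0.13 1 0.002 0.002 0 5" --pt "0.1 -0.13 2.2 0.002 0.002 0 5" --pt "0.1 -0.13 3.4 0.002 0.002 0 5" --pt "0.1 -0.13 4.3 0.002 0.002 0 5" --pt "0.1 -0.13 4.8 0.002 0.002 0 5" --pt "0.1 -0.13 4.85 0.002 0.002 0 5" --pt "0.1 -0.13 4.85 0.002 0.002 0 5"

```text
t: 25.02
position: [0.4658, 0.1665, 0.1011]
tool_rot: [-3.141, 0.0, -0.002]
wrist_force: [1.1, -0.1, 0.9]
gripper_width: 0.0499
```

```bash
python3 go.py .4656 .1666 .101 0
```

```text
[-0.02 -0.01  0.01] [-0.0003  0.0001 -0.0016] pos [0.4658 0.1665 0.1011] w 0.04994626461937942 F [ 1.1 -0.1  0.9]
```

servo_tool --pt "0 0 0 0 0 0 4" --pt "0 0 0 0 0 0 3" --pt "0 0 0 0 0 0 2" --pt "0 0 0 0 0 0 1.2" --pt "0 0 0 0 0 0 1.2" --pt "0 0 0 0 0 0 1.2" --pt "0 0 0 0 0 0 1.2" --pt "0 0 -0.5 0 0 0 1.2" --pt "0 0 -1.5 0 0 0 1.2" --pt "0 0 -3 0 0 0 1.2" --grip_force 25

```text
t: 25.85
position: [0.4648, 0.1662, 0.131]
tool_rot: [3.141, 0.003, -0.002]
wrist_force: [0.8, 0.6, -1.2]
gripper_width: 0.0209
```

servo_tool --pt "0 0 -1.5 0 0 0 1.2" --pt "0 0 -4 0 0 0 1.2" --pt "0 0 -7 0 0 0 1.2" --pt "0 0 -10 0 0 0 1.2" --pt "0 0 -12.5 0 0 0 1.2" --pt "0 0 -14.5 0 0 0 1.2" --pt "0 0 -15 0 0 0 1.2" --pt "0 0 -15 0 0 0 1.2"

```text
t: 26.52
position: [0.4659, 0.1666, 0.2827]
tool_rot: [-3.141, -0.001, -0.002]
wrist_force: [0.2, -0.4, -0.7]
gripper_width: 0.0211
```

```bash
python3 go.py .6317 .1585 .28 0
```

```text
[16.58  0.78  0.28] [-0.0008 -0.0006 -0.0016] pos [0.4659 0.1666 0.2827] w 0.02110255282794742 F [ 0.2 -0.4 -0.7]
```

servo_tool --pt "0.8 0 0 0 0 0 1.2" --pt "2.5 0.1 0 0 0 0 1.2" --pt "4.8 0.2 0 0 0 0 1.2" --pt "7.4 0.3 0 0 0 0 1.2" --pt "10 0.4 0 0 0 0 1.2" --pt "12.5 0.6 0 0 0 0 1.2" --pt "14.8 0.7 0 0 0 0 1.2" --pt "16.3 0.8 0 0 0 0 1.2" --pt "16.6 0.8 0 0 0 0 1.2" --pt "16.6 0.8 0 0 0 0 1.2"

```text
t: 27.35
position: [0.6317, 0.1577, 0.2803]
tool_rot: [3.141, 0.003, -0.002]
wrist_force: [-0.2, 0.1, -1.6]
gripper_width: 0.0211
```

servo_tool --pt "0 0 0 0 0 0 1.2" --pt "0 0 0 0 0 0 1.2"

```text
t: 27.52
position: [0.6303, 0.1578, 0.2792]
tool_rot: [3.141, 0.006, -0.002]
wrist_force: [-0.1, 0.1, -1.2]
gripper_width: 0.0214
```

```bash
python3 go.py .6317 .1585 .171 0; python3 - <<'E'
from h import *
np.set_printoptions(precision=4,suppress=True)
tcp=r.state()["position"]
for n in("scene","side"):
    st,p,d,C=grab("f_"+n,n)
    v,u=np.nonzero(d>0); f,cx,cy,R,o=C
    P=o+((R@np.c_[(u-cx)/f,(v-cy)/f,np.ones(len(u))].T)*d[v,u]).T
    dark=p[v,u].max(1)<75
    m=dark&(np.hypot(*(P[:,:2]-tcp[:2]).T)<.035)&(P[:,2]>.17)&(P[:,2]<.27)
    Q=P[m];vd=(tcp-o)[:2];vd/=np.linalg.norm(vd);lat=np.array([-vd[1],vd[0]])
    for lo,hi in((.18,.2),(.2,.22),(.22,.24),(.24,.26)):
        q=Q[(Q[:,2]>lo)&(Q[:,2]<hi)]
        if len(q): s=(q[:,:2]-tcp[:2])@lat; print(n,lo,len(q),"lateral",s.min(),s.max(),(s.min()+s.max())/2)
    print(n,"lowest z",Q[:,2].min(),lat)
E
```

```text
[ 0.2  -0.08 10.82] [ 0.0009  0.0056 -0.0019] pos [0.6303 0.1578 0.2792] w 0.02137908248985554 F [-0.1  0.1 -1.2]
scene 0.18 218 lateral -0.01965939990852101 0.017730294937087984 -0.0009645524857165126
scene 0.2 228 lateral -0.02001018380964326 0.018734089601597788 -0.0006380471040227358
scene 0.22 242 lateral -0.019564068172357705 0.01872260970458914 -0.00042072923388428163
scene 0.24 251 lateral -0.01944090258664037 0.019237240844842435 -0.0001018308708989682
scene lowest z 0.18034376445518063 [0.5988 0.8009]
side 0.18 195 lateral -0.019488478807469362 0.019084876321344004 -0.00020180124306267908
side 0.2 218 lateral -0.019896723009314474 0.01975564170867697 -7.054065031875285e-05
side 0.22 229 lateral -0.019683639118096147 0.019828637973517305 7.249942771057893e-05
side 0.24 226 lateral -0.01961533394876687 0.020056583815352844 0.00022062493329298716
side lowest z 0.1816679969471401 [0.9335 0.3587]
```

Cover hangs upright within about 1 mm of the TCP axis. Descending over the spindle.

servo_tool --pt "0.15 -0.08 1 0 0.0055 0 1.2" --pt "0.15 -0.08 2.5 0 0.0055 0 1.2" --pt "0.15 -0.08 4 0 0.0055 0 1.2" --pt "0.15 -0.08 5.5 0 0.0055 0 1.2" --pt "0.15 -0.08 7 0 0.0055 0 1.2" --pt "0.15 -0.08 8.3 0 0.0055 0 1.2" --pt "0.15 -0.08 9.2 0 0.0055 0 1.2" --pt "0.15 -0.08 9.8 0 0.0055 0 1.2" --pt "0.15 -0.08 10 0 0.0055 0 1.2"

```text
t: 28.37
position: [0.6313, 0.1588, 0.1796]
tool_rot: [3.141, -0.001, -0.001]
wrist_force: [-0.7, -0.6, -1.3]
gripper_width: 0.0208
```

```bash
python3 go.py .6317 .1585 .171 0
```

```text
[0.04 0.03 0.86] [ 0.0007 -0.0007 -0.0014] pos [0.6313 0.1588 0.1796] w 0.020812158654473115 F [-0.7 -0.6 -1.3]
```

servo_tool --pt "0.03 0 0.3 0 0 0 1.2" --pt "0.03 0 0.5 0 0 0 1.2" --pt "0.03 0 0.7 0 0 0 1.2" --pt "0.03 0 0.8 0 0 0 1.2" --pt "0.03 0 0.85 0 0 0 1.2" --pt "0.03 0 0.85 0 0 0 1.2"

```text
t: 28.87
position: [0.6318, 0.1587, 0.1714]
tool_rot: [3.141, -0.001, -0.002]
wrist_force: [-0.0, -0.4, -0.1]
gripper_width: 0.0212
```

servo_tool --pt "0 0 0.05 0 0 0 1.2" --pt "0 0 0.1 0 0 0 1.2" --pt "0 0 0.1 0 0 0 1.2"

```text
t: 29.12
position: [0.6324, 0.1588, 0.1714]
tool_rot: [3.141, -0.003, -0.002]
wrist_force: [-1.4, -0.1, 3.8]
gripper_width: 0.0212
```

Contact. Release and rise.

servo_tool --pt "0 0 0 0 0 0 2.4" --pt "0 0 0 0 0 0 3" --pt "0 0 0 0 0 0 4" --pt "0 0 0 0 0 0 4.5" --pt "0 0 0 0 0 0 4.5" --pt "0 0 -1 0 0 0 4.5" --pt "0 0 -3 0 0 0 4.5" --pt "0 0 -6 0 0 0 4.5" --pt "0 0 -9 0 0 0 4.5" --pt "0 0 -12 0 0 0 4.5"

```text
t: 29.95
position: [0.6319, 0.1587, 0.2934]
tool_rot: [3.141, -0.003, -0.002]
wrist_force: [-0.2, 0.4, -0.3]
gripper_width: 0.0452
```

servo_tool --pt "0 0 -1 0 0 0 4.5" --pt "0 0 -1 0 0 0 4.5" --pt "0 0 -1 0 0 0 4.5" --pt "0 0 -1 0 0 0 4.5"

```text
t: 30.28
position: [0.631, 0.1586, 0.3022]
tool_rot: [3.141, -0.001, -0.002]
wrist_force: [0.3, 0.9, -1.2]
gripper_width: 0.0451
```

```bash
python3 - <<'E'
from h import *
np.set_printoptions(precision=4,suppress=True)
tcp=np.array([.6317,.1585,.1])
I=[]
for n in("scene","side"):
    st,p,d,C=grab("g_"+n,n);I.append(p[:,:,::-1])
    v,u=np.nonzero(d>0); f,cx,cy,R,o=C
    P=o+((R@np.c_[(u-cx)/f,(v-cy)/f,np.ones(len(u))].T)*d[v,u]).T
    m=(p[v,u].max(1)<75)&(np.hypot(*(P[:,:2]-tcp[:2]).T)<.035)&(P[:,2]>.06)&(P[:,2]<.21)
    Q=P[m];vd=(tcp-o)[:2];vd/=np.linalg.norm(vd);lat=np.array([-vd[1],vd[0]])
    for lo,hi in((.08,.1),(.1,.12),(.12,.14),(.14,.16)):
        q=Q[(Q[:,2]>lo)&(Q[:,2]<hi)];s=(q[:,:2]-tcp[:2])@lat;print(n,lo,(s.min()+s.max())/2)
    print(n,"z range",Q[:,2].min(),Q[:,2].max())
cv2.imwrite("pics/z12.png",np.hstack([cv2.resize(I[0][130:330,100:430],(396,240)),cv2.resize(I[1][130:330,100:430],(396,240))]))
s=r.state();print(s["position"],s["t"])
E
```

```text
scene 0.08 -0.0002613076987366715
scene 0.1 -0.0007859822031676556
scene 0.12 -0.000775358669769282
scene 0.14 -0.0007173318837043752
scene z range 0.07098990465175536 0.18829247285114759
side 0.08 0.0009972149398844166
side 0.1 0.000444431190264662
side 0.12 0.0004977465255495573
side 0.14 0.001383977052683609
side z range 0.0713560251488568 0.18746481521401037
[0.6309 0.1585 0.3017] 30.3833
```

View pics/z12.png

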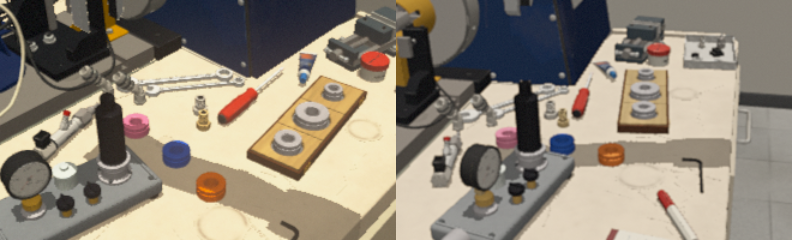

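Both views show the cover upright on the carrier plate (scene crop (110,130), side crop (527,120)) and the three rings in their recesses.

```bash
python3 -c "
from cell import order
print(order.sign_off())"
```

```text
the job is handed in; nothing more can be done
None
```

The three ring weights are back in the case and the dust cover is on the carrier. I handed the job in at about 30 s of the 115 s allowed, and sign-off gives no verdict.

- **Weights:** I moved small, medium and large one at a time, lowered each until the wrist force showed contact, and only then let go. In the last pictures each ring sits level in its own recess. Their tops measure 36–37 mm above the bench, which matches lying on the recess floor.
- **Centring of the weights:** Large and medium measured within about 1–2 mm of the seat centres. Small was about 2–3 mm off in the same coarse check, though only about 0.5 mm off when I lowered it.
- **Dust cover:** It stands upright over the spindle, within about 1–2 mm of the spindle axis. Its base is about 71 mm up, and the gripper was clear above it at hand-in.

**Checks that disagreed:**
- The depth plane fits gave false slopes for the small and medium tops because the samples overlapped their edges; I relied on the heights and pictures instead.
- The grip width read about 4–5 mm less than each ring's diameter. This is probably a groove in the ring, which I did not confirm; the rings held level.
- My first hand-picked scene positions for the recesses were up to 9 mm off, because the near rim hides part of the floor. I used the wrist camera values instead.

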